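Flip the hood over the loaded digester block and start it

TASK

Sample vials stand in one of the digester's two blocks. Push the open hood of that block over the vials and down until it is fully shut, without slamming it, then press the start key in front of that block and let go. Only push: the vials stay in their wells, the empty block keeps its hood open as it is and its key unpressed, and the bottle, beaker and tip box are left alone.

Things in the scene. Friction and masses are not known exactly. Their poses are not given: they have to be found in the camera images.
- digester: fixed dual-block vial digester, 260 (its x) by 250 by 120 mm high, front to the robot; origin under its centre, x to its rear, y to its left seen from the robot. Two blocks in its deck (120 high), centred at x +25, y +-56 mm, each with its own clear hood behind and start key ahead. Console slopes from 92 high (x -130) up to 120 (x -30). Rear of the hinges (x over +77) it is only 100 high.
- vial_block: the block with the vials in it, bare aluminium, 80 x 80 x 75 mm, nine wells 17 mm wide; it sits in the left or in the right place of the digester. Origin at the centre of its underside, 45 mm above the bench; its top is level with the deck (120 mm). Same axes as the digester.
- bare_block: the same block with nothing in its wells, in the other place of the digester; the same origin and axes.
- hood_left (a joint): angle of the left hood: 0 shut, grows as it opens, stop at 1.95; starts open, leaning back (1.65 to 1.9). Clear box open underneath, dark rim, 92 mm from hinge to front, 100 wide, 42 deep, walls 3, dark tab (40 wide) sticking out 13 at the front rim. Shut, its top is 163 mm above the bench. Stiff hinge (0.08 N m): it stays where it is left; about 1.5 N at the free end moves it.
- hood_left_hinge (a point): middle of the left hood's hinge line, at its rear lower rim; the line runs along the digester's y, 121 mm above the bench, 70 mm behind the digester's centre. Same axes as the hood.
- hood_left_top (a point): point on the outer (upper when shut) face of the left hood, in its middle line, 70 mm from the hinge end and 22 mm from the free end; when the hood stands open this face looks to the rear, away from the robot. Axes of the hood: at 0 as the digester's; z points out of this face, x to the hinge end.
- key_left (a joint): how far the left start key is pressed in (m): 0 out, 0.004 fully in. A spring key, about 4 N fully in, it comes back out when let go.
- key_left_top (a point): centre of the top of the left start key, a grey round cap 24 mm across standing 8 mm out of the console, about 107 mm above the bench; its z is the console's normal (leaning 0.27 rad to the front), it is pressed along -z, straight down works too.
- hood_right (a joint): angle of the right hood: 0 shut, grows as it opens, stop at 1.95; starts open, leaning back (1.65 to 1.9). Clear box open underneath, dark rim, 92 mm from hinge to front, 100 wide, 42 deep, walls 3, dark tab (40 wide) sticking out 13 at the front rim. Shut, its top is 163 mm above the bench. Stiff hinge (0.08 N m): it stays where it is left; about 1.5 N at the free end moves it.
- hood_right_hinge (a point): middle of the right hood's hinge line, at its rear lower rim; the line runs along the digester's y, 121 mm above the bench, 70 mm behind the digester's centre. Same axes as the hood.
- hood_right_top (a point): point on the outer (upper when shut) face of the right hood, in its middle line, 70 mm from the hinge end and 22 mm from the free end; when the hood stands open this face looks to the rear, away from the robot. Axes of the hood: at 0 as the digester's; z points out of this face, x to the hinge end.
- key_right (a joint): how far the right start key is pressed in (m): 0 out, 0.004 fully in. A spring key, about 4 N fully in, it comes back out when let go.
- key_right_top (a point): centre of the top of the right start key, a grey round cap 24 mm across standing 8 mm out of the console, about 107 mm above the bench; its z is the console's normal (leaning 0.27 rad to the front), it is pressed along -z, straight down works too.
- vial0: loose capped glass vial, 16 mm across, 100 mm tall, black cap 17 mm across, standing in the front right well of the vial block, its cap 32 mm above the deck; origin at the centre of its foot. Wells are 24 mm apart. 22 g.
- vial1: loose capped glass vial, 16 mm across, 100 mm tall, black cap 17 mm across, standing in the front left well of the vial block, its cap 32 mm above the deck; origin at the centre of its foot. Wells are 24 mm apart. 22 g.
- vial2: loose capped glass vial, 16 mm across, 100 mm tall, black cap 17 mm across, standing in the middle well of the vial block, its cap 32 mm above the deck; origin at the centre of its foot. Wells are 24 mm apart. 22 g.
- vial3: loose capped glass vial, 16 mm across, 100 mm tall, black cap 17 mm across, standing in the rear right well of the vial block, its cap 32 mm above the deck; origin at the centre of its foot. Wells are 24 mm apart. 22 g.
- vial4: loose capped glass vial, 16 mm across, 100 mm tall, black cap 17 mm across, standing in the rear left well of the vial block, its cap 32 mm above the deck; origin at the centre of its foot. Wells are 24 mm apart. 22 g.
- amber_bottle: bystander: amber glass bottle with black cap, 68 mm across, 145 mm tall, on the bench left of the digester; origin under its centre.
- beaker: bystander: glass beaker, 68 mm across, 90 mm tall, on the bench right of the digester; origin under its centre.
- tip_box: bystander: pipette tip box with clear lid, 122 x 84 x 68 mm, on the bench right of the digester; origin under its centre.
Not all that is in view belongs to the job. Leave any yellow look-alike of the vial1 alone. Leave any red look-alike of the vial0 alone.

How it is judged (in metres and radians):
On the way, in this order (a step that is already met when the one before it is completed fails the run):
1. the hood over the vials is fully shut (((y of vial_block in the frame of digester above 0 m and value of joint hood_left below 0.045 rad) or (y of vial_block in the frame of digester below 0 m and value of joint hood_right below 0.045 rad))), for 0.2 s.
2. with it shut, the start key in front of that block is pressed in (((y of vial_block in the frame of digester above 0 m and value of joint hood_left below 0.045 rad and value of joint key_left above 0.0028 m) or (y of vial_block in the frame of digester below 0 m and value of joint hood_right below 0.045 rad and value of joint key_right above 0.0028 m))), for 0.05 s.
At the end, for the whole second after the job is handed in: Hood over the vials shut (within 0.045 rad), the other still open (above 1.5 rad), both keys out again (within 1 mm), all vials upright and fully down in their wells (within 5 mm), bottle, beaker and tip box upright, at rest and within 25 mm of their start (((y of vial_block in the frame of digester above 0 m and value of joint hood_left below 0.045 rad and value of joint hood_right above 1.5 rad and value of joint each of key_left, key_right below 0.001 m) or (y of vial_block in the frame of digester below 0 m and value of joint hood_right below 0.045 rad and value of joint hood_left above 1.5 rad and value of joint each of key_right, key_left below 0.001 m)) and z of each of vial0, vial1, vial2, vial3, vial4 in the frame of vial_block below 0.012 m and angle between each of vial0, vial1, vial2, vial3, vial4's own z axis and vertical below 0.15 rad and angle between each of amber_bottle, beaker, tip_box's own z axis and vertical below 0.1 rad and distance of each of amber_bottle, beaker, tip_box from where it was at the start of the episode below 0.025 m and linear speed of each of amber_bottle, beaker, tip_box below 0.02 m/s); the robot touches nothing.
It fails at once if a vial is lifted in its well (more than 12 mm) (z of any of vial0, vial1, vial2, vial3, vial4 in the frame of vial_block above 0.019 m).
It fails at once if the bottle, beaker or tip box is moved by more than 25 mm, lifted or tipped (distance of any of amber_bottle, beaker, tip_box from where it was at the start of the episode above 0.025 m or angle between any of amber_bottle, beaker, tip_box's own z axis and vertical above 0.3 rad).
It fails at once if the start key of the empty block is pressed ((y of vial_block in the frame of digester above 0 m and value of joint key_right above 0.002 m) or (y of vial_block in the frame of digester below 0 m and value of joint key_left above 0.002 m)).
It fails at once if the hood of the empty block is moved (its face by more than 20 mm) ((y of vial_block in the frame of digester above 0 m and distance of hood_right_top from where it was at the start of the episode above 0.02 m) or (y of vial_block in the frame of digester below 0 m and distance of hood_left_top from where it was at the start of the episode above 0.02 m)).
It fails at once if the hood is slammed: still turning faster than 3.5 rad/s as it comes to within 0.1 rad of shut ((y of vial_block in the frame of digester above 0 m and value of joint hood_left below 0.1 rad and velocity of joint hood_left below -3.5 rad/s) or (y of vial_block in the frame of digester below 0 m and value of joint hood_right below 0.1 rad and velocity of joint hood_right below -3.5 rad/s)).
It also fails if it takes over 45 s, if anything falls off the work surface, if the arm or the gripper's body presses on something with over 40 N, if the wrist force passes 120 N, or if a joint passes its speed limit or range.

ROBOT

A 7-joint arm with a two-finger parallel gripper is mounted at the origin on the work surface. World frame = base frame: x ahead of the robot, y to its left, z up, the work surface at z = 0. Lengths are in mm, angles in rad, forces in N, time in s.
With the tool pointing down it reaches from about 400 to 900 mm from the base axis. Payload 5.5 kg.
Tool frame: the origin (TCP) lies at the centre of the arm's flange, where the gripper is bolted on; the fingertips stand 173 mm ahead of it and the grasp point (between the pads) lies 155 mm ahead of it; z points along the fingers, y is the line along which they close (so a half turn about z gives the same grasp; the last joint's range is limited). The gripper opens to 85 mm and grips with 20 to 120 N. Pads are 22 mm wide; open, the fingers measure 114 mm over their backs; the gripper's body (76 mm by 85 mm) begins 54 mm behind the grasp point. The pads swing forward as they close: fully open they stand 13 mm farther back than shut.
Start: joints at [-0.999, 0.501, -0.427, 1.55, 0.221, 1.138, -0.21], TCP at [197.512, 619.262, 404.71] pointing down, gripper open.
Joint ranges: [-2.88, 2.88], [-0.31, 2.03], [-1.54, 1.56], [0.2, 2.42], [-1.41, 4.55], [0.19, 2.02], [-2.57, 2.57]. Speed limits (rad/s): [2.57, 2.57, 3.14, 3.14, 3.14, 3.14, 3.14].

INTERFACE

Orientations are given as a unit quaternion [x, y, z, w].
In Python, from plant import status, optics, sign_off gives the robot as it stands.
- The arm moves only by the shell command python3 -m creep 'ROWS'. ROWS is JSON, a list that holds one entry, the list of rows, each a list of 5 numbers: the shift along the tool's x, y, z in m, then the turn about the tool's z in rad, then the finger opening in m, from 0 to 0.0854. In form: [[[dx, dy, dz, spin, hand], ...]]. A call has 1 to 12 rows; each row shifts and turns the commanded pose from where the row before left it, along the tool's axes as they then stand; what a row does not reach is not made up. A row lasts 1/8 s, in which the tool goes at most 62.5 mm and 10.7 degrees, less where a joint would pass 70% of its speed; a pose out of reach is approached as far as the arm can. A call is refused whole if a number of a shift passes 0.0625 or a number of a turn 0.188, either way. A call with a gripper value outside its range is refused whole. The fingers move at their own pace and stop on an object; the grip force is fixed at half the most. Time passes only in rows, so rows that do not move let the fingers close. It gives the time, the measured TCP pose, the force, the opening and the grip force at its end, in the units of the state.
- status.observe(): the state, without advancing time (a new reading comes with each control period).
- optics.grab_frame(name): name is "scene" or "top"; returns a dict with "color" (420x560x3 uint8, red, green, blue), "camera_matrix" (3x3 intrinsics, pixels), "R" (3x3) and "t" (3): a world point X has camera coordinates R X + t. Camera axes: x right, y down, z forward; pixel columns grow to the right and rows downward; lengths in mm; the calibration is good to about 2 mm. A picture is of the moment at which its call begins. There is no depth.
- sign_off(): hands the job in; it is judged then, once.
The state is a dict: "time": time; "joint_positions": joint angles; "qd": joint speeds; "joint_efforts": joint torques, N m; "tool_pos": TCP position; "tcp_rot": TCP orientation; "ft_force": force on the tool from outside, world axes, zero at the start; "wrist_torque": the same for the moment, N m; "grip_width": finger opening in mm; "gripper_force": force on a finger pad.
Only numpy, scipy, OpenCV 4.12 (cv2) and the standard library are available. Lean on these libraries where they do the work, as an engineer would, in place of code of your own. Each camera call takes 0.05 s, during which the arm holds its last target. There are 200 camera calls.

## Working session

There is one attempt and no reset: what is moved stays moved. The work goes in short steps, Python scripts to look and compute and a shell command to move; the robot and the scene stay as the last step left them, time stands still between calls to the robot, and variables do not carry over. Pictures are saved under pics/ and viewed, at most 10 in all, crops included, and the job is handed in when it is done.

```bash
mkdir -p pics; python3 - <<'E'
from plant import status, optics
import cv2
for n in("scene","top"):
    f=optics.grab_frame(n); cv2.imwrite(f"pics/{n}0.png",f["color"][:,:,::-1]); print(f["camera_matrix"],f["R"],f["t"])
print(status.observe())
E
```

```text
[[529.85239512   0.         276.72391041]
 [  0.         529.85239512 204.13939737]
 [  0.           0.           1.        ]] [[-9.13975411e-01  4.05769174e-01  5.71158804e-04]
 [ 3.05530921e-01  6.89118516e-01 -6.57089437e-01]
 [-2.67020234e-01 -6.00389081e-01 -7.53812407e-01]] [ 505.51671427 -113.45321585 1243.66939975]
[[472.48746375   0.         283.3552257 ]
 [  0.         472.48746375 208.43342881]
 [  0.           0.           1.        ]] [[ 0.02790738 -0.99960159 -0.00422327]
 [-0.98448361 -0.0267526  -0.17342526]
 [ 0.17324319  0.00899758 -0.98483798]] [ -2.76175412 566.99119549 914.84000213]
{'time': 0.1, 'joint_positions': array([-0.99877792,  0.50177438, -0.4267868 ,  1.5513146 ,  0.22078624,
        1.13830725, -0.21028759]), 'qd': array([-9.67037647e-04, -7.09511370e-04, -1.83897446e-03, -1.69786426e-03,
       -8.16112622e-04, -1.40324549e-03, -9.50636491e-05]), 'joint_efforts': array([-1.20101619e-02, -5.70810843e+01, -5.83888650e+00, -2.81745422e+01,
        1.04369188e-02,  5.63316018e-03,  4.78412275e-06]), 'tool_pos': array([197.52013648, 618.93771755, 403.76108557]), 'tcp_rot': array([ 1.53781144e-01,  9.88104543e-01, -8.61434987e-04, -1.70018944e-04]), 'ft_force': array([ 0.20926283, -0.09734407,  0.07148681]), 'wrist_torque': array([-0.0177547 ,  0.02762211,  0.02554756]), 'gripper_force': 0.0, 'grip_width': 85.24762242183476}
```

View pics/scene0.png

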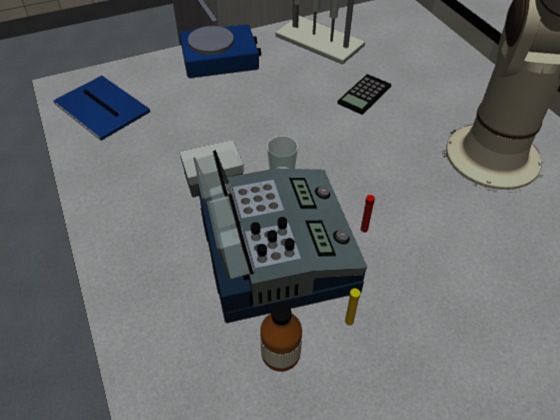

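View pics/top0.png

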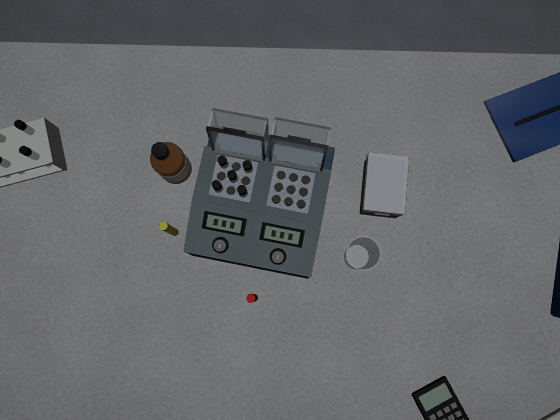

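The top view shows vials (black caps) in the left block around (232,175); the right block at (291,189) has empty wells. The left key is at (220,245) and the right key at (278,257). Candidates:
- Left hood (238,130), over the vials: chosen.
- Right hood (300,140), over the empty block: rejected.
- Red look-alike at (252,298) and yellow one at (168,228): leave both alone.

I'll check this choice in a close crop.

```bash
python3 - <<'E'
import cv2,numpy as np
a=cv2.imread("pics/top0.png")[95:285,175:345]; b=cv2.imread("pics/scene0.png")[140:320,190:370]
a=cv2.resize(a,None,fx=3,fy=3,interpolation=2)[:540]; 
cv2.imwrite("pics/crop0.png",cv2.convertScaleAbs(a,alpha=1.6))
cv2.imwrite("pics/crop1.png",cv2.convertScaleAbs(cv2.resize(b,None,fx=3,fy=3,interpolation=2),alpha=1.6))
E
```

```text
(no output)
```

View pics/crop0.png

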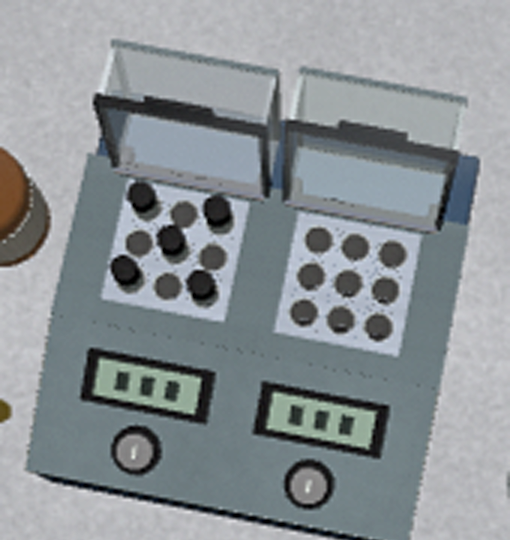

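View pics/crop1.png

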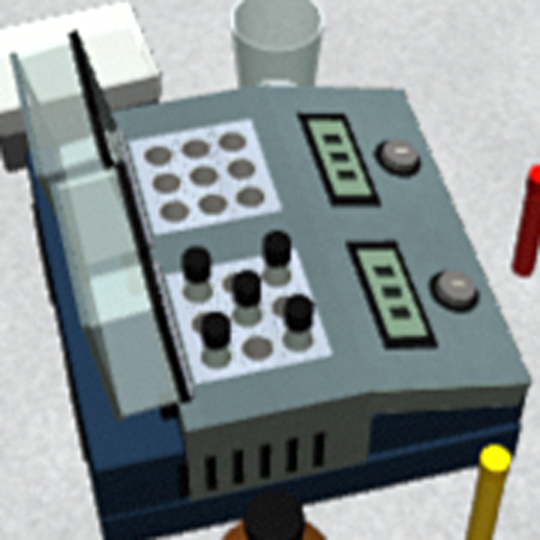

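The crop confirms it: black-capped vials in the left block, and an open hood behind each block. Next I fit the pose.

```bash
cat > fit.py <<'E'
import numpy as np
from scipy.optimize import least_squares
from plant import optics
C={n:optics.grab_frame(n) for n in("scene","top")}
def proj(n,X):
    c=C[n];p=c["camera_matrix"]@(c["R"]@X+c["t"]);return p[:2]/p[2]
def T(p,v): # digester->world
    c,s=np.cos(p[2]),np.sin(p[2]);return np.array([p[0]+c*v[0]-s*v[1],p[1]+s*v[0]+c*v[1],v[2]])
def hood(a,r,h,y): # r from hinge, h out of plane
    return np.array([70-r*np.cos(a)+h*np.sin(a),y,121+r*np.sin(a)+h*np.cos(a)])
o={"top":(175,95),"scene":(190,140)}
def P(p):
    k=p[3]
    return [("top",(348,283),(25,-56,120)),("scene",(204,176),(25,-56,120)),
 ("top",(135,450),(k,56,107)),("top",(308,485),(k,-56,107)),("scene",(400,154),(k,-56,107)),("scene",(456,288),(k,56,107)),
 ("top",(28,472),(-130,125,92)),("scene",(527,380),(-130,125,92)),("top",(172,236),(25,56,152)),("scene",(246,278),(25,56,152)),
 ("top",(97,97),hood(p[4],92,0,106)),("top",(268,130),hood(p[4],92,0,6)),("top",(112,42),hood(p[4],92,42,106)),("top",(278,72),hood(p[4],92,42,6)),
 ("top",(286,123),hood(p[5],92,0,-6)),("top",(457,155),hood(p[5],92,0,-106)),("top",(302,70),hood(p[5],92,42,-6)),("top",(465,101),hood(p[5],92,42,-106))]
def res(p): return np.concatenate([proj(n,T(p,v))-(np.array(u)/3+o[n]) for n,u,v in P(p)])
r=least_squares(res,[600,50,-.2,-90,1.75,1.75],x_scale=[100,100,.1,50,.1,.1],loss="soft_l1")
p=r.x;print(p.round(3));print(res(p).reshape(-1,2).round(1).tolist())
print("TCP yaw axis; keyL",T(p,(p[3],56,107)).round())
for a in(p[4],1.5,1.2,.9,.6,.3,0):print(round(a,2),"top pt r80",T(p,hood(a,80,42,56)).round(),"edge r92",T(p,hood(a,92,42,56)).round(),"tab",T(p,hood(a,103,0,56)).round())
np.save("p.npy",p)
E
python3 fit.py
```

```text
[ 5.76500e+02  5.81810e+01 -1.70000e-01 -1.04385e+02  1.72000e+00
  1.79600e+00]
[[-0.0, 0.0], [-0.3, -1.1], [-0.4, 0.1], [-0.1, 0.0], [-0.3, -1.5], [-0.3, -1.9], [-1.6, -0.5], [1.9, 0.2], [-0.7, 0.4], [-0.1, -0.0], [-0.3, 0.8], [-1.2, 0.5], [0.5, -1.6], [0.4, -1.1], [0.3, 0.7], [-0.1, 0.8], [-0.2, -1.6], [0.9, -1.5]]
TCP yaw axis; keyL [483. 131. 107.]
1.72 top pt r80 [708.  93. 194.] edge r92 [709.  92. 206.] tab [670.  99. 223.]
1.5 top pt r80 [691.  95. 204.] edge r92 [690.  96. 216.] tab [648. 103. 224.]
1.2 top pt r80 [665. 100. 211.] edge r92 [661. 101. 222.] tab [618. 108. 217.]
0.9 top pt r80 [638. 104. 210.] edge r92 [631. 106. 219.] tab [592. 112. 202.]
0.6 top pt r80 [613. 109. 201.] edge r92 [603. 110. 208.] tab [571. 116. 179.]
0.3 top pt r80 [592. 112. 185.] edge r92 [581. 114. 188.] tab [558. 118. 151.]
0 top pt r80 [576. 115. 163.] edge r92 [564. 117. 163.] tab [553. 119. 121.]
```

```bash
python3 -m creep '[[[0,0,-0.03,-0.139,0],[-0.05,-0.022,0,0,0],[-0.05,-0.022,0,0,0],[-0.05,-0.022,0,0,0],[-0.05,-0.022,0,0,0],[-0.05,-0.022,0,0,0],[-0.05,-0.022,0,0,0],[-0.05,-0.022,0,0,0],[-0.05,-0.022,0,0,0],[-0.05,-0.022,0,0,0],[-0.05,-0.022,0,0,0],[-0.05,-0.022,0,0,0]]]'
cat > where.py <<'E'
from plant import status
import numpy as np
from scipy.spatial.transform import Rotation as Ro
s=status.observe();p=np.load("p.npy");R=Ro.from_quat(s["tcp_rot"]).as_matrix()
t=s["tool_pos"]+173*R[:,2];c,n=np.cos(p[2]),np.sin(p[2]);d=t[:2]-p[:2]
print("tip in digester",round(c*d[0]+n*d[1],1),round(-n*d[0]+c*d[1],1),round(t[2],1),"yaw err",round(np.arctan2(R[1,1],R[0,1])-np.pi/2-p[2],3),"axis",R[:,2].round(3),"F",s["ft_force"].round(1),s["time"],s["grip_width"])
E
python3 where.py
```

```text
time: 1.7
tool_pos: [700.0, 286.7, 434.4]
tcp_rot: [0.085, 0.996, -0.0, -0.0]
ft_force: [-0.4, 1.5, -0.3]
grip_width: 0.0
gripper_force: 0.0
tip in digester 83.1 246.1 261.4 yaw err 0.0 axis [-0. -0. -1.] F [-0.4  1.5 -0.3] 1.7 0.03414028662539275
```

```bash
python3 -m creep '[[[-0.04,0,0,0,0],[-0.037,0,0,0,0],[0,-0.046,0,0,0],[0,-0.046,0,0,0],[0,-0.046,0,0,0],[0,-0.046,0,0,0],[0,0,0,0,0],[0,0,0.04,0,0],[0,0,0.036,0,0],[0,0,0,0,0],[0,0,0,0,0]]]'; python3 where.py; python3 - <<'E'
from plant import optics
import cv2
f=optics.grab_frame("scene"); cv2.imwrite("pics/s1.png",f["color"][:,:,::-1])
E
```

```text
time: 3.08
tool_pos: [744.0, 94.3, 359.9]
tcp_rot: [0.084, 0.996, 0.0, 0.001]
ft_force: [0.1, -0.1, 0.9]
grip_width: -0.3
gripper_force: 0.0
tip in digester 159.2 64.1 187.0 yaw err 0.001 axis [ 0.001  0.001 -1.   ] F [ 0.1 -0.1  0.9] 3.075 -0.32685078332764317
```

View pics/s1.png

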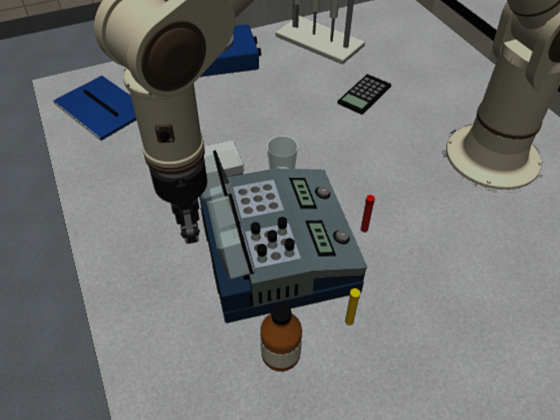

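The closed fingers at pixel (188,235) are behind the left hood and clear of everything. Now I push it forward along its arc.

```bash
python3 -m creep '[[[0.013,0,-0.002,0,0],[0.013,0,-0.002,0,0],[0.013,0,-0.002,0,0],[0.009,0,-0.004,0,0],[0.009,0,-0.004,0,0],[0.0125,0,-0.002,0,0],[0.0125,0,-0.001,0,0],[0.012,0,0.001,0,0],[0.012,0,0.003,0,0],[0,0,0,0,0]]]'; python3 where.py; python3 - <<'E'
from plant import optics
import cv2
f=optics.grab_frame("scene"); cv2.imwrite("pics/s2.png",cv2.resize(f["color"][120:330,120:400,::-1],None,fx=2,fy=2))
E
```

```text
time: 4.38
tool_pos: [637.7, 111.6, 370.9]
tcp_rot: [0.084, 0.996, -0.0, -0.001]
ft_force: [-0.4, -0.7, 0.1]
grip_width: -0.0
gripper_force: 0.0
tip in digester 50.9 62.8 197.9 yaw err 0.001 axis [-0.003 -0.    -1.   ] F [-0.4 -0.7  0.1] 4.375 -0.034886043875569296
```

View pics/s2.png

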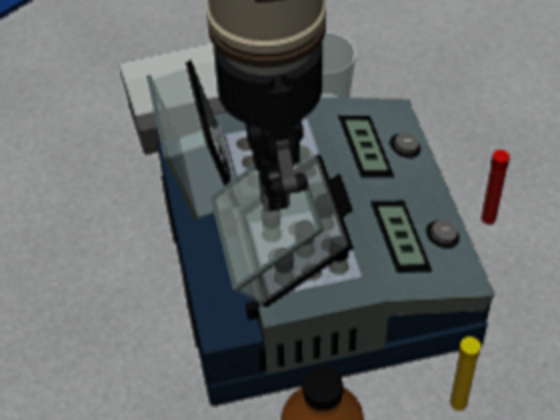

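The left hood is about 40° from shut (crop centre 285,230) with the fingers on its outer face, and the right hood still stands open. I continue to shut.

```bash
python3 -m creep '[[[0.0085,0,0.004,0,0],[0.0075,0,0.0045,0,0],[0.0065,0,0.0055,0,0],[0.006,0,0.0055,0,0],[0.005,0,0.006,0,0],[0.004,0,0.0065,0,0],[0.003,0,0.0055,0,0],[0,0,0.002,0,0],[0,0,0,0,0],[0,0,0,0,0]]]'; python3 where.py
```

```text
time: 5.68
tool_pos: [599.6, 118.4, 336.2]
tcp_rot: [0.085, 0.996, -0.0, 0.002]
ft_force: [-9.1, -1.8, 26.1]
grip_width: 0.2
gripper_force: 13.1
tip in digester 13.1 63.3 163.2 yaw err -0.0 axis [ 0.003 -0.    -1.   ] F [-9.1 -1.8 26.1] 5.675 0.16330575257108304
```

The tip is at z 163 with 26 N of reaction, so the hood is shut. I lift off and move over the left key.

```bash
python3 -m creep '[[[0,0,-0.03,0,0],[0,0,-0.03,0,0],[0.03,-0.002,0,0,0],[0.03,-0.002,0,0,0],[0.03,-0.002,0,0,0],[0.028,-0.001,0,0,0],[0,0,0.035,0,0],[0,0,0.035,0,0],[0,0,0.025,0,0],[0,0,0,0,0],[0,0,0,0,0]]]'; python3 where.py; python3 - <<'E'
from plant import optics
import cv2
f=optics.grab_frame("scene"); cv2.imwrite("pics/s3.png",cv2.resize(f["color"][120:330,120:400,::-1],None,fx=2,fy=2))
E
```

```text
time: 7.05
tool_pos: [482.1, 131.4, 297.9]
tcp_rot: [0.085, 0.996, 0.0, 0.0]
ft_force: [0.6, 0.5, -0.9]
grip_width: -0.2
gripper_force: 0.0
tip in digester -105.2 56.4 124.9 yaw err -0.0 axis [ 0.001  0.    -1.   ] F [ 0.6  0.5 -0.9] 7.05 -0.16310270052557138
```

View pics/s3.png

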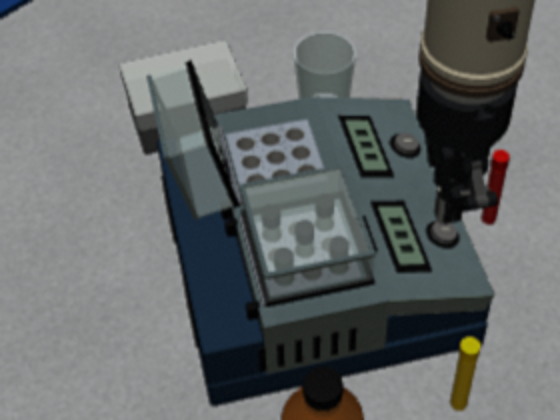

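The hood is flat over the vials (305,240) and the right hood is still open. The fingertip is just above the left key (443,232). I press it.

```bash
python3 -m creep '[[[0,0,0.008,0,0],[0,0,0.005,0,0],[0,0,0.004,0,0],[0,0,0.002,0,0],[0,0,0,0,0],[0,0,0,0,0]]]'; python3 where.py
```

```text
time: 7.85
tool_pos: [482.2, 131.1, 278.7]
tcp_rot: [0.085, 0.996, 0.0, 0.001]
ft_force: [0.5, -1.0, 4.8]
grip_width: -0.2
gripper_force: 1.9
tip in digester -105.0 56.0 105.7 yaw err -0.0 axis [ 0.001  0.    -1.   ] F [ 0.5 -1.   4.8] 7.85 -0.19027679831139022
```

```bash
python3 -m creep '[[[0,0,0.001,0,0],[0,0,0.001,0,0],[0,0,0,0,0],[0,0,0,0,0]]]'; python3 where.py
```

```text
time: 8.35
tool_pos: [482.3, 131.2, 278.0]
tcp_rot: [0.085, 0.996, -0.0, 0.001]
ft_force: [-4.0, -3.3, 18.5]
grip_width: 0.3
gripper_force: 9.3
tip in digester -104.8 56.1 105.0 yaw err -0.0 axis [ 0.002 -0.    -1.   ] F [-4.  -3.3 18.5] 8.35 0.3293867018882637
```

The force rose to 18 N, so the key is bottomed. I release it and back away.

```bash
python3 -m creep '[[[0,0,-0.01,0,0],[0,0,-0.03,0,0],[0,0,-0.05,0,0],[0,0,-0.05,0,0],[0,0.06,0,0,0],[0,0.06,0,0,0],[0,0.06,0,0,0],[0,0,0,0,0],[0,0,0,0,0],[0,0,0,0,0]]]'; python3 where.py; python3 - <<'E'
from plant import optics
import cv2
f=optics.grab_frame("scene"); cv2.imwrite("pics/s4.png",cv2.resize(f["color"][120:380,120:400,::-1],None,fx=2,fy=2))
E
```

```text
time: 9.6
tool_pos: [512.3, 306.9, 415.8]
tcp_rot: [0.086, 0.996, -0.001, -0.0]
ft_force: [0.2, 0.7, -0.1]
grip_width: 0.2
gripper_force: 0.0
tip in digester -105.4 234.1 242.8 yaw err -0.002 axis [-0.001 -0.001 -1.   ] F [ 0.2  0.7 -0.1] 9.6 0.18440635711906092
```

View pics/s4.png

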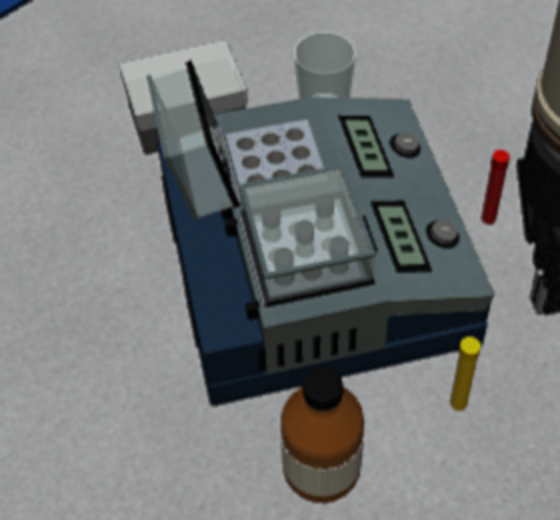

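The left hood is shut (305,240), both keys are out (405,144 and 443,232), the right hood is open, the bystanders look undisturbed, and the arm is clear.

```bash
python3 -c "
from plant import sign_off
print(sign_off())"
```

```text
the job is handed in; nothing more can be done
None
```

I pushed the left hood shut over the vials, pressed the left start key until it bottomed and let go, and handed the job in; the last picture showed the right hood still open and the bystanders undisturbed, but the sign-off gave no verdict.

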